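# Close the tuck flap of a soap gift box

### The job

Close the open gift box of soaps with the fingertips: push its hinged flap over from its outer side until it lies flat, and while holding it flat slide it along by the raised step on its outer face until its edge is tucked fully home beneath the fixed lip, so that it stays shut by itself when let go. Push and press the flap gently, and only from outside: do not pinch it or press on its lined inner side, and leave the other things on the table where they stand.

Things in the scene. Friction and masses are not known exactly. Their poses are not given: they have to be found in the camera images.
- gift_box: Kraft-board box holding two soaps, fixed; outside x -80 to +92, y -70 to +70 mm from its origin (on the table, under the middle). Back and side walls 46 mm high; front wall (x 86 to 92) 58.5 mm high, carrying the lip. Open on top. x axis points from the hinge end (back) to the lip end (front): the direction in which the flap is folded and slid; z up.
- lip_edge (a point): Middle of the back edge of the lip's underside, 54.5 mm above the table, at box x = 72 mm. The lip is a fixed, solid shelf 110 mm wide, 4 mm thick, from the front wall to this edge; a flared mouth rises from it to 62 mm above the table at x = 64.5 mm. A flat flap passes under with 2 mm to spare; one slid forward before it is flat lands on top.
- flap_hinge (a point): Middle of the flap's hinge axis (brass barrel 7 mm thick, 136 mm long, parallel to box y), 49.5 mm above the table, at box x = -75 mm with the flap slid back, -53 mm fully forward. Flap axes: x from the hinge to the free edge, y along the hinge, z out of the outer face (up when flat).
- flap_step (a point): On the flap's outer face, 93.5 mm from the hinge axis, at mid-width: foot of the upright side (it looks to the hinge) of the thumb step, a wedge 40 mm long along y, rising 9.5 mm from the face, flat-topped for 10 mm, then sloping down to the face 116 mm from the hinge: it can be pushed to the lip, hardly pinched. Axes as flap_hinge.
- flap_edge (a point): Middle of the flap's free edge, at the outer face, 136 mm from the hinge axis. The flap is a stiff 134 mm wide board, 3.5 mm thick; its outer face lies 3 mm outside the hinge axis (3 mm above it when flat).
- flap (a joint): Flap angle, rad: 0 = flat on the box (a stop), 1.57 = upright, 1.95 = leaning back at its stop; starts about 1.35 to 1.85. Springy hinge with rest angle 1.6: let go flat but untucked it springs up to 0.5 rad or more. Folding it takes 0.3 to 2 N near the step; about 2 N down there holds it flat.
- flap_slide (a joint): How far hinge and flap are slid towards the lip, m: 0 = back (the start; the flat flap's edge is 3 mm short of the flared mouth, 11 mm short of the lip edge), 0.022 = fully forward at the stop (edge 11 mm under the lip). Takes about 3 N, more while pressing on the flap; stays where it is left. The flap must not be forced with 40 N or more.
- flap_lining: The padded inner side of the flap, facing the soaps when shut, 128 mm wide; origin on the hinge axis, axes as flap_hinge. Not to be pressed on.
- tin_fig: Orange candle tin with white top, 64 mm across, 45 mm high, loose, beside the box on its -y side; origin under its middle. To be left alone.
- tin_salt: Blue candle tin with white top, 64 mm across, 45 mm high, loose, further to the left on the table; origin under its middle. To be left alone.
- glass_candle: Glass candle, 66 mm across, 101 mm high, loose; origin under its middle. To be left alone.
- mug_cream: Plain cream mug, 84 mm high, loose; origin under its middle. To be left alone.

How it is judged:
At the end, for the whole second after the job is handed in: The flap lies shut (within 0.04 rad of flat) and is slid at least 17 mm of its 22 mm towards the lip, its edge below the lip and at least 4 mm under it, held there by the lip alone (value of joint flap_slide above 0.017 m and value of joint flap below 0.04 rad and z of flap_edge in the frame of lip_edge below 0.002 m and x of flap_edge in the frame of lip_edge above 0.004 m); the robot touches nothing.
It fails at once if the flap's lined inner side was pressed (more than 1 N), as by pinching or from inside (contact force between the fingers and flap_lining above 1 N).
It fails at once if the flap was forced (fingers pressing on it with over 40 N) (contact force between the fingers and flap above 40 N).
It fails at once if a candle tin, the glass candle or the mug was moved more than 15 mm or lifted (distance of any of tin_fig, tin_salt, glass_candle, mug_cream from where it was at the start of the episode above 0.015 m).
It also fails if it takes over 42 s, if anything falls off the work surface, if the arm or the gripper's body presses on something with over 40 N, if the wrist force passes 120 N, or if a joint passes its speed limit or range.

### The arm

A 6-joint arm with a two-finger parallel gripper is mounted at the origin on a cart in front of the work surface, level with it; the furniture and walls round the work are solid. World frame = base frame: x ahead of the robot, y to its left, z up, the work surface at z = 0. Lengths are in m, angles in rad, forces in N, time in s.
With the tool pointing down it reaches from about 0.3 to 0.775 m from the base axis. Payload 14.6 kg.
Tool frame: the origin (TCP) lies at the very end of the fingers, on their centre line; the grasp point (between the pads) lies 19 mm behind it; z points along the fingers, y is the line along which they close (so a half turn about z gives the same grasp; the last joint's range is limited). The gripper opens to 94 mm and grips with 3 to 60 N. Pads are 16 mm wide; open, the fingers measure 119 mm over their backs; the gripper's body (75 mm by 177 mm) begins 78 mm behind the grasp point.
Start: joints at [1.096, 0.3, 1.521, -0, 1.321, -0.067], TCP at [0.218, 0.505, 0.205] pointing down, gripper open.
Joint ranges: [-3.03, 3.03], [-0.79, 2.21], [0.23, 2.52], [-1.04, 4.18], [0, 3.07], [-2.55, 2.55]. Speed limits (rad/s): [2.22, 2.22, 2.57, 3.14, 3.14, 3.14].

### API

Orientations are given as [roll, pitch, yaw] about the fixed x, y, z axes, in that order (R = Rz(yaw) Ry(pitch) Rx(roll)).
In Python, from station import ctrl gives the robot as it stands.
- The arm moves only by the tool move_arm, never from a script. Its argument "targets" is a list of rows, each a list of 6 numbers: the shift along the tool's x, y, z in units of 1000 mm (1.0 is 1000 mm), then the turn, a rotation vector about the tool's x, y, z in units of 30 degrees (1.0 is 30 degrees). In form: [[tx, ty, tz, ax, ay, az], ...]. A call has exactly 5 rows; each row is the pose to reach, as a shift and turn from the pose commanded when the call began, along the tool's axes at that moment; what a row does not reach only later rows make up. A row lasts 1/12 s, in which the tool goes at most 41.7 mm and 7.16 degrees, less where a joint would pass 70% of its speed; a pose out of reach is approached as far as the arm can. A call with a number of a shift or a turn outside -1 to 1 is refused whole. A call with a gripper value outside its range is refused whole. "fingers" is the opening, from -1 (shut) to 1 (fully open), set as the call begins (left out, the last holds). The fingers move at their own pace and stop on an object; "grip_force" is the grip in N (left out, the last holds). Time passes only in rows, so rows that repeat a pose let the fingers close, or fill a call up. It gives the time, the measured TCP pose, the force and the opening at its end, in the units of the state.
- ctrl.get_obs(): the state, without advancing time (a new reading comes with each control period).
- ctrl.camera(name): name is "side" or "top"; returns the picture (384x512x3 uint8, red, green, blue); there is no depth.
- ctrl.camera_info(name): a dict with "fx", "fy", "cx", "cy" (pixels), "rvec" (rotation vector, rad) and "tvec" (3), from world to camera coordinates, as OpenCV has them. Camera axes: x right, y down, z forward; pixel columns grow to the right and rows downward; lengths in m; the calibration is good to about 2 mm. A picture is of the moment at which its call begins. camera_info takes no time and is no camera call.
- ctrl.hand_in(): hands the job in, once; it reports no verdict.
The state is a dict: "time_s": time; "qpos": joint angles; "joint_vel": joint speeds; "tau": joint torques, N m; "ee_pos": TCP position; "eef_rot": TCP orientation; "force": force on the tool from outside, world axes, zero at the start; "moment": the same for the moment, N m; "grip_width": finger opening in m.
Only numpy, scipy, OpenCV 4.12 (cv2) and the standard library are available. Lean on these libraries where they do the work, as an engineer would, in place of code of your own. Each camera call takes 0.05 s, during which the arm holds its last target. There are 200 camera calls.

## Working session

There is one attempt and no reset: what is moved stays moved. The work goes in short steps, Python scripts to look and compute and a tool call to move; the robot and the scene stay as the last step left them, time stands still between calls to the robot, and variables do not carry over. Pictures are saved under pics/ and viewed, on a budget of 10 in all, crops included, one or two more only if the job needs it, and the job is handed in when it is done.

Besides the shell and the picture viewer there is one more tool, called after ">>>" as a command line: name --pt "numbers of a row" for each row, then --argument value for the rest. move_arm: Moves the arm, as the interface text tells. Shifts and turns lie within -1 to 1; 1 stands for 1000 mm of shift or 30 degrees of turn. Its arguments: {"type":"object","properties":{"targets":{"type":"array"},"fingers":{"type":"number"},"grip_force":{"type":"number"}},"required":["targets"]}

```bash
mkdir -p pics; ls; python3 - <<'E'
from station import ctrl
import cv2
for n in("side","top"):
    im=ctrl.camera(n); cv2.imwrite(f"pics/{n}0.png",cv2.cvtColor(im,cv2.COLOR_RGB2BGR)); print({k:(v.tolist() if hasattr(v,'tolist') else v) for k,v in ctrl.camera_info(n).items()})
o=ctrl.get_obs();print(o)
E
```

```text
pics
{'fx': 428.895154841613, 'fy': 428.895154841613, 'cx': 247.83684503142712, 'cy': 193.90725316449118, 'rvec': [2.4873185077984887, 0.14645626685725785, -0.06628517657688512], 'tvec': [-0.5324967003837205, -0.033720086823478365, 1.3788439037666367]}
{'fx': 403.46902423551523, 'fy': 403.46902423551523, 'cx': 260.18162609654837, 'cy': 184.24312667734867, 'rvec': [2.1736654642086695, -2.1103910372946584, 0.18532821072675174], 'tvec': [-0.04969077479839741, 0.5662297007255875, 1.1474356808068098]}
{'time_s': 0.1, 'qpos': array([ 1.09642395e+00,  3.00440613e-01,  1.52154171e+00, -3.51370026e-06,
        1.32070389e+00, -6.66098229e-02]), 'joint_vel': array([ 1.25900816e-03,  2.98008391e-05, -1.98022267e-03, -9.42583262e-05,
       -9.69990835e-04, -3.45464693e-04]), 'tau': array([ 1.65428177e-03, -5.32648873e+01, -3.53277147e+01,  7.09788501e-02,
        2.35775043e-02, -6.09687959e-05]), 'ee_pos': array([0.21800129, 0.50468163, 0.20491971]), 'eef_rot': array([-3.14050129e+00, -6.93919270e-05,  2.73383094e+00]), 'force': array([-0.53197975, -0.14248444,  0.15103534]), 'moment': array([-0.02337717,  0.03270866, -0.00083248]), 'grip_width': 0.09399821882844175}
```

View pics/side0.png

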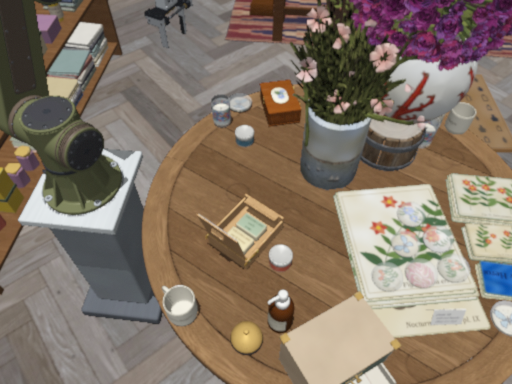

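View pics/top0.png

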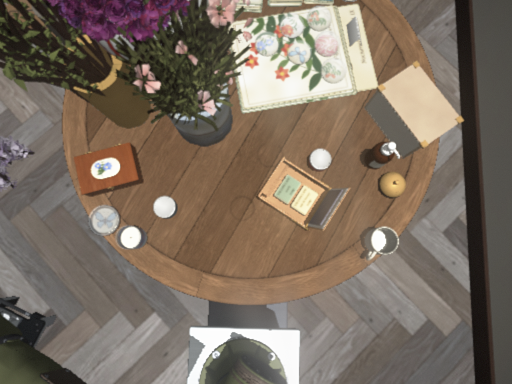

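The side view shows the box at about (243,230) px with its flap to the lower left. The top view shows the box at (300,195) and the upright flap on its right, at about (328,207). An orange tin stands at (320,159) and the mug at (380,240). I'll zoom in on both next.

```bash
python3 - <<'E'
import cv2,numpy as np
a=cv2.imread("pics/side0.png")[180:280,185:305]; b=cv2.imread("pics/top0.png")[145:245,250:360]
a=cv2.resize(a,None,fx=3.3,fy=3.3,interpolation=cv2.INTER_CUBIC);b=cv2.resize(b,None,fx=3.6,fy=3.6,interpolation=cv2.INTER_CUBIC)
h=360;c=np.zeros((h,a.shape[1]+b.shape[1],3),np.uint8);c[:a.shape[0],:a.shape[1]]=a;c[:b.shape[0],a.shape[1]:]=b
print(a.shape,b.shape);cv2.imwrite("pics/z.png",c)
E
```

```text
(330, 396, 3) (360, 396, 3)
```

View pics/z.png

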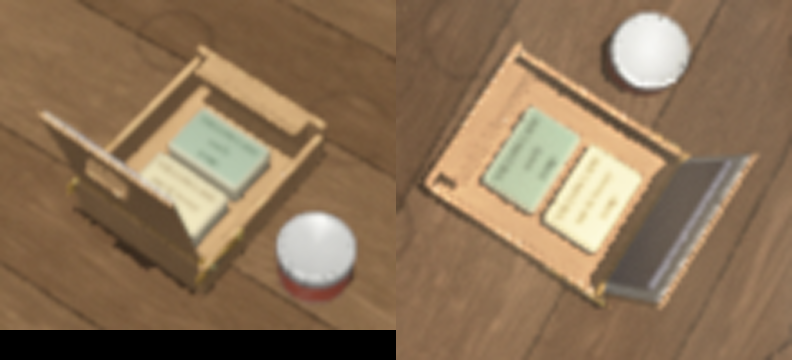

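The zoomed crop shows the flap's free edge in side view from (42,113) to (183,207) and the hinge ends at (73,185) and (200,280). In top view the edge runs from (757,155) to (660,303), and the hinge ends are at (690,158) and (603,298). I'll fit the box pose and flap angle to these points.

```bash
cat > geo.py <<'E'
import numpy as np,cv2
from scipy.spatial.transform import Rotation as R
from station import ctrl
I={n:ctrl.camera_info(n) for n in("side","top")}
def proj(n,P):
    i=I[n];K=np.array([[i["fx"],0,i["cx"]],[0,i["fy"],i["cy"]],[0,0,1.]])
    return cv2.projectPoints(np.array(P,float).reshape(-1,1,3),np.array(i["rvec"]),np.array(i["tvec"]),K,None)[0].reshape(-1,2)
def box2w(p,b): # b=(x,y,yaw)
    c,s=np.cos(b[2]),np.sin(b[2]);p=np.atleast_2d(p)
    return np.c_[b[0]+c*p[:,0]-s*p[:,1],b[1]+s*p[:,0]+c*p[:,1],p[:,2]]
def flap(x,y,z,th,sl=0): # flap frame mm-> box m
    c,s=np.cos(th),np.sin(th)
    return np.array([-.075+sl+x*c-z*s,y,.0495+x*s+z*c])
E
python3 - <<'E'
from geo import *
from scipy.optimize import least_squares
S=lambda u,v:(u/3.3+185,v/3.3+180)
T=lambda u,v:((u-396)/3.6+250,v/3.6+145)
ob={"side":[S(203,47),S(325,124),S(73,185),S(200,282),S(42,113),S(183,207)],
"top":[T(424,186),T(518,45),T(603,298),T(690,158),T(660,303),T(757,155)]}
ob["side"]=np.array(ob["side"])
def pts(p):
    th=p[3];P=[[.092,.07,.0585],[.092,-.07,.0585],[-.075,.068,.0495],[-.075,-.068,.0495],flap(.136,.067,.003,th),flap(.136,-.067,.003,th)]
    return box2w(np.array(P),p)
def f(p):
    P=pts(p);return np.r_[(proj("side",P)-ob["side"]).ravel(),(proj("top",P)-np.array(ob["top"])).ravel()]
r=least_squares(f,[.5,-.15,1.0,1.5],loss="soft_l1")
print(r.x,np.degrees(r.x[2]));print(f(r.x).reshape(2,6,2).round(1))
b=r.x
for n,p in dict(hinge=[-.075,0,.0495],lip=[.072,0,.0545],step=flap(.0935,0,.003,b[3]),edge=flap(.136,0,.003,b[3]),stepflat=flap(.0935,0,.003,0)).items(): print(n,box2w(p,b)[0].round(4))
# tin, mug
def ray(n,uv,z):
    i=I[n];Rm=cv2.Rodrigues(np.array(i["rvec"]))[0];t=np.array(i["tvec"]);C=-Rm.T@t
    d=Rm.T@[(uv[0]-i["cx"])/i["fx"],(uv[1]-i["cy"])/i["fy"],1];return C+d*(z-C[2])/d[2]
for nm,uv,z in (("tin",T(650,50),.045),("mug",(380,240),.084),("bottle",(388,150),.1)): print(nm,ray("top",uv,z).round(3))
E
```

```text
[ 0.54230673 -0.14517211  1.03114654  1.7468378 ] 59.08034460466332
[[[-2.5  0.4]
  [-0.7  0.9]
  [ 0.5 -1.3]
  [ 0.4 -4.3]
  [-1.4 -0.2]
  [-2.5 -0.7]]

 [[ 1.2 -0.3]
  [ 0.5 -0.6]
  [ 0.2 -0.8]
  [ 0.1 -0.9]
  [ 0.2  0.2]
  [-0.4 -2. ]]]
hinge [ 0.5038 -0.2095  0.0495]
lip [ 0.5793 -0.0834  0.0545]
step [ 0.4938 -0.2261  0.141 ]
edge [ 0.49   -0.2325  0.1829]
stepflat [ 0.5518 -0.1293  0.0525]
tin [ 0.65  -0.212  0.045]
mug [ 0.413 -0.374  0.084]
bottle [ 0.67  -0.397  0.1  ]
```

The fit puts the box at (0.542, -0.145) with yaw 59.1° and the flap at 1.75 rad, leaning back, and the residuals are mostly 1 px. The mug stands about 0.19 m behind the flap. I'll come in with closed fingers and the tool x axis along the box x axis, so I'm computing the approach now.

```bash
cat >> geo.py <<'E'
B=(0.5423,-0.1452,1.0311)
def rel(p0,R0,p1,R1):
    return np.r_[R0.inv().apply(np.array(p1)-p0), (R0.inv()*R1).as_rotvec()/np.radians(30)].round(4)
def tip(d,th,sl=0,half=.008,z=.003): # TCP in box coords (x,z) for front-bottom corner at flap d
    q=flap(d,0,z,th,sl);return q-np.array([half,0,0])
E
python3 - <<'E'
from geo import *
o=ctrl.get_obs();p0=o["ee_pos"];y0=o["eef_rot"][2]
p1=box2w([-.15,0,.24],B)[0]
D=lambda y:R.from_euler("xyz",[np.pi,0,y])
print(p1)
N=5
for k in range(N):
    a=[p0+(p1-p0)*j/N for j in(k,k+1)];yy=[y0+(B[2]-y0)*j/N for j in(k,k+1)]
    print(rel(a[0],D(yy[0]),a[1],D(yy[1])), np.hypot(*a[1][:2]))
E
```

```text
[ 0.46521867 -0.27387972  0.24      ]
[-0.1071 -0.1233 -0.007   0.     -0.      0.6504] 0.4396661435818964
[-0.1422 -0.0805 -0.007   0.     -0.      0.6504] 0.3711690495635688
[-0.1609 -0.0284 -0.007   0.     -0.      0.6504] 0.3682506544345014
[-0.1611  0.027  -0.007   0.     -0.      0.6504] 0.4322413229027548
[-0.1429  0.0793 -0.007   0.     -0.      0.6504] 0.5398504548055673
```

>>> move_arm --pt "-0.021 -0.025 -0.0014 0 0 0.13" --pt "-0.043 -0.049 -0.0028 0 0 0.26" --pt "-0.064 -0.074 -0.0042 0 0 0.39" --pt "-0.086 -0.099 -0.0056 0 0 0.52" --pt "-0.107 -0.123 -0.007 0 0 0.65" --fingers -1 --grip_force 10

```text
time_s: 0.52
ee_pos: [0.2676, 0.3479, 0.2122]
eef_rot: [-3.141, 0.0, 2.39]
force: [1.0, -0.8, 0.1]
grip_width: 0.064
```

>>> move_arm --pt "-0.028 -0.016 -0.0014 0 0 0.13" --pt "-0.057 -0.032 -0.0028 0 0 0.26" --pt "-0.085 -0.048 -0.0042 0 0 0.39" --pt "-0.114 -0.064 -0.0056 0 0 0.52" --pt "-0.142 -0.08 -0.007 0 0 0.65"

```text
time_s: 0.93
ee_pos: [0.3172, 0.1927, 0.2194]
eef_rot: [-3.142, 0.0, 2.05]
force: [1.2, -0.1, -0.4]
grip_width: 0.0307
```

>>> move_arm --pt "-0.032 -0.006 -0.0014 0 0 0.13" --pt "-0.064 -0.011 -0.0028 0 0 0.26" --pt "-0.097 -0.017 -0.0042 0 0 0.39" --pt "-0.129 -0.023 -0.0056 0 0 0.52" --pt "-0.161 -0.028 -0.007 0 0 0.65"

```text
time_s: 1.35
ee_pos: [0.367, 0.037, 0.2265]
eef_rot: [3.141, -0.0, 1.709]
force: [0.8, 1.1, 0.2]
grip_width: 0.0008
```

>>> move_arm --pt "-0.032 0.005 -0.0014 0 0 0.13" --pt "-0.064 0.011 -0.0028 0 0 0.26" --pt "-0.097 0.016 -0.0042 0 0 0.39" --pt "-0.129 0.022 -0.0056 0 0 0.52" --pt "-0.161 0.027 -0.007 0 0 0.65"

```text
time_s: 1.77
ee_pos: [0.4167, -0.1186, 0.2334]
eef_rot: [-3.141, -0.0, 1.369]
force: [1.1, 0.1, -0.8]
grip_width: 0.0006
```

>>> move_arm --pt "-0.029 0.016 -0.0014 0 0 0.13" --pt "-0.057 0.032 -0.0028 0 0 0.26" --pt "-0.086 0.047 -0.0042 0 0 0.39" --pt "-0.114 0.063 -0.0056 0 0 0.52" --pt "-0.143 0.079 -0.007 0 0 0.65"

```text
time_s: 2.18
ee_pos: [0.466, -0.2742, 0.2402]
eef_rot: [-3.141, -0.0, 1.028]
force: [-0.3, 1.0, 0.9]
grip_width: 0.0006
```

>>> move_arm --pt "0 0 0.03 0 0 0" --pt "0 0 0.06 0 0 0" --pt "0 0 0.09 0 0 0" --pt "0 0 0.112 0 0 0" --pt "0 0 0.112 0 0 0"

```text
time_s: 2.6
ee_pos: [0.464, -0.2715, 0.1239]
eef_rot: [-3.134, -0.0, 1.032]
force: [-0.3, -0.4, -0.6]
grip_width: 0.0007
```

```bash
python3 - <<'E'
from geo import *
o=ctrl.get_obs();p=o["ee_pos"];print(p,o["force"],o["eef_rot"])
out=np.zeros((400,800,3),np.uint8)
for k,(n,x,y) in enumerate((("side",185,170),("top",250,145))):
    im=cv2.cvtColor(ctrl.camera(n),cv2.COLOR_RGB2BGR);c=cv2.resize(im[y:y+114,x:x+114],(400,400),interpolation=cv2.INTER_CUBIC)
    th=1.747
    for q in [p,*box2w(np.array([flap(.136,.067,.003,th),flap(.136,-.067,.003,th),[-.075,.068,.0495],[-.075,-.068,.0495],flap(.0935,.02,.003,th),flap(.0935,-.02,.003,th)]),B)]:
        u=(proj(n,q)[0]-[x,y])*400/114;cv2.circle(c,tuple(int(i) for i in u),3,(0,0,255),1)
    out[:,k*400:k*400+400]=c
cv2.imwrite("pics/a.png",out)
E
```

```text
[ 0.46400197 -0.27147543  0.12392902] [-0.31425682 -0.36019653 -0.59972605] [-3.13411556e+00 -4.40047890e-04  1.03189305e+00]
```

View pics/a.png

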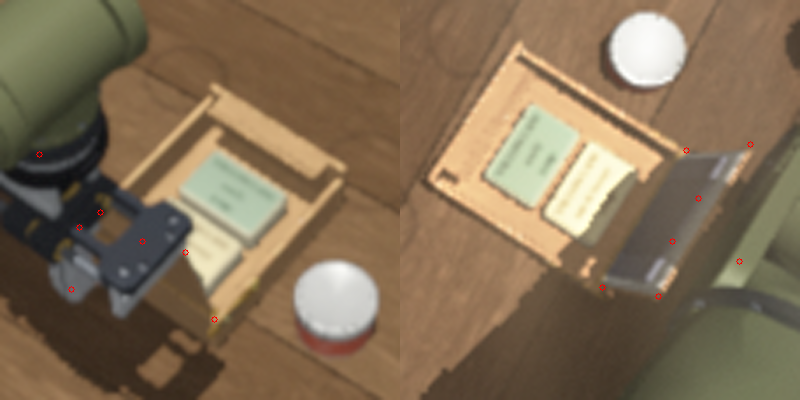

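The overlay matches the flap. The fingers in the side view, at (70,275) and (120,295), are unclear to me, so I'll take a closer look.

```bash
python3 - <<'E'
from geo import *
p=ctrl.get_obs()["ee_pos"];print(proj("side",p),proj("top",p))
im=cv2.cvtColor(ctrl.camera("side"),cv2.COLOR_RGB2BGR)[200:275,165:265]
cv2.imwrite("pics/b.png",cv2.resize(im,(800,600),interpolation=cv2.INTER_CUBIC))
E
```

```text
[[206.0054824  251.94163894]] [[347.58122441 218.84792191]]
```

View pics/b.png

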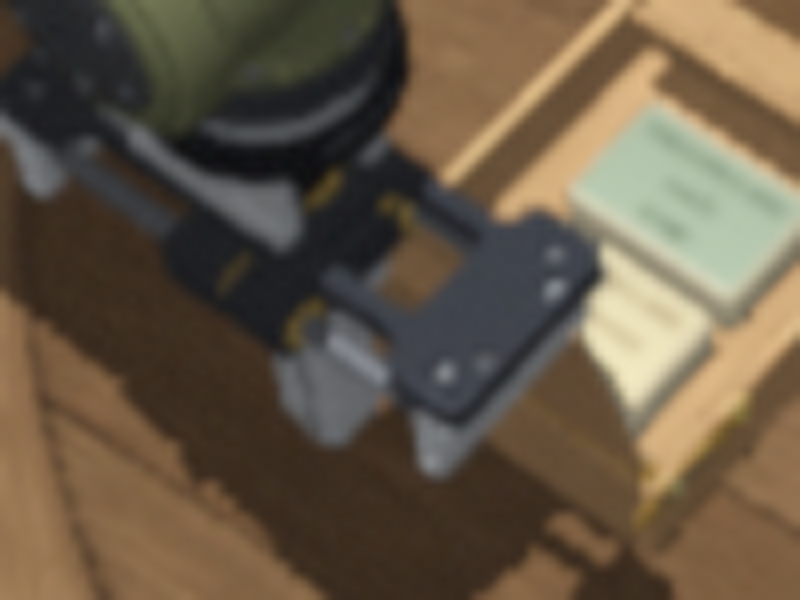

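The fingertip sits where the TCP projects. The outer plates belong to the gripper body, well above it. Next is the folding arc.

```bash
cat >> geo.py <<'E'
def inbox(p):
    c,s=np.cos(B[2]),np.sin(B[2]);d=np.array(p)-[B[0],B[1],0]
    return np.array([c*d[0]+s*d[1],-s*d[0]+c*d[1],d[2]])
E
python3 - <<'E'
from geo import *
o=ctrl.get_obs();p=inbox(o["ee_pos"]);print(p,o["force"],o["time_s"])
for th in np.r_[np.arange(1.75,0.04,-.1),0]:
    q=tip(.075,th)-p; print(round(th,2),"dx %.3f dz_tool %.3f"%(q[0],-q[2]))
E
```

```text
[-0.14859233 -0.00050271  0.12980962] [ 0.11060244 -0.03326879  0.52076691] 2.75
1.75 dx 0.049 dz_tool 0.007
1.65 dx 0.057 dz_tool 0.006
1.55 dx 0.064 dz_tool 0.005
1.45 dx 0.072 dz_tool 0.005
1.35 dx 0.079 dz_tool 0.006
1.25 dx 0.086 dz_tool 0.008
1.15 dx 0.093 dz_tool 0.011
1.05 dx 0.100 dz_tool 0.014
0.95 dx 0.107 dz_tool 0.018
0.85 dx 0.113 dz_tool 0.022
0.75 dx 0.118 dz_tool 0.027
0.65 dx 0.123 dz_tool 0.033
0.55 dx 0.128 dz_tool 0.039
0.45 dx 0.132 dz_tool 0.045
0.35 dx 0.135 dz_tool 0.052
0.25 dx 0.138 dz_tool 0.059
0.15 dx 0.139 dz_tool 0.066
0.05 dx 0.140 dz_tool 0.074
0.0 dx 0.141 dz_tool 0.077
```

>>> move_arm --pt "0.018 0 0.002 0 0 0" --pt "0.034 0 0.004 0 0 0" --pt "0.044 0 0.005 0 0 0" --pt "0.052 0 0.005 0 0 0" --pt "0.06 0 0.005 0 0 0"

```text
time_s: 3.17
ee_pos: [0.4973, -0.2209, 0.1245]
eef_rot: [3.14, 0.0, 1.032]
force: [-0.0, -0.4, -0.3]
grip_width: 0.0001
```

>>> move_arm --pt "0.006 0 0 0 0 0" --pt "0.012 0 0 0 0 0" --pt "0.019 0 0.001 0 0 0" --pt "0.026 0 0.003 0 0 0" --pt "0.033 0 0.006 0 0 0"

```text
time_s: 3.58
ee_pos: [0.514, -0.1924, 0.1174]
eef_rot: [3.141, -0.0, 1.032]
force: [0.5, 0.2, 0.3]
grip_width: 0.0004
```

```bash
python3 - <<'E'
from geo import *
o=ctrl.get_obs();p=inbox(o["ee_pos"]);print(p,o["force"],o["time_s"])
out=np.zeros((400,800,3),np.uint8)
for k,(n,x,y) in enumerate((("side",185,170),("top",250,145))):
    im=cv2.cvtColor(ctrl.camera(n),cv2.COLOR_RGB2BGR);out[:,k*400:k*400+400]=cv2.resize(im[y:y+114,x:x+114],(400,400),interpolation=cv2.INTER_CUBIC)
cv2.imwrite("pics/c.png",out)
p=inbox(ctrl.get_obs()["ee_pos"]);print(p)
for th in np.r_[np.arange(1.15,0.04,-.1),0]:
    q=tip(.075,th)-p; print(round(th,2),"dx %.3f dz_tool %.3f"%(q[0],-q[2]))
E
```

```text
[-5.50425429e-02  5.19465519e-05  1.17412268e-01] [0.51416466 0.23377959 0.25601614] 3.5833
[-0.05469613  0.00049256  0.11674039]
1.15 dx -0.000 dz_tool -0.002
1.05 dx 0.006 dz_tool 0.001
0.95 dx 0.013 dz_tool 0.004
0.85 dx 0.019 dz_tool 0.009
0.75 dx 0.025 dz_tool 0.014
0.65 dx 0.030 dz_tool 0.019
0.55 dx 0.034 dz_tool 0.025
0.45 dx 0.038 dz_tool 0.032
0.35 dx 0.041 dz_tool 0.039
0.25 dx 0.044 dz_tool 0.046
0.15 dx 0.045 dz_tool 0.053
0.05 dx 0.046 dz_tool 0.060
0.0 dx 0.047 dz_tool 0.064
```

View pics/c.png

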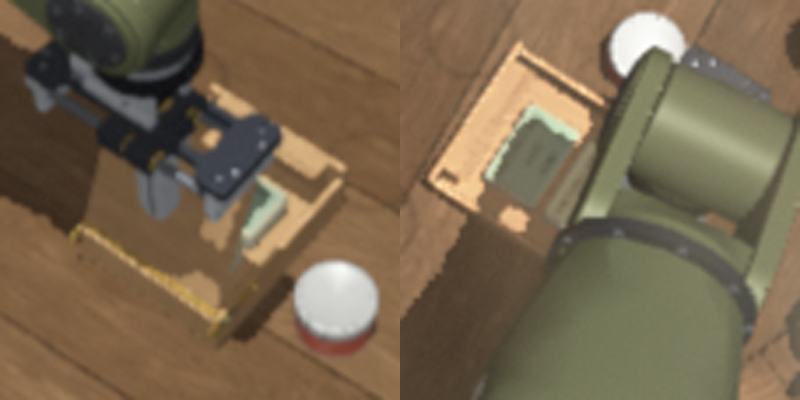

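The flap is folding with the fingertip on its outer face. The hinge barrel is visible from (75,232) to (220,320), and the tin hasn't moved. I'll continue along the arc.

>>> move_arm --pt "0.006 0 0.001 0 0 0" --pt "0.013 0 0.004 0 0 0" --pt "0.019 0 0.009 0 0 0" --pt "0.025 0 0.014 0 0 0" --pt "0.03 0 0.019 0 0 0"

```text
time_s: 4.1
ee_pos: [0.5294, -0.1664, 0.0979]
eef_rot: [3.141, -0.0, 1.032]
force: [1.2, -1.1, 0.3]
grip_width: 0.0006
```

>>> move_arm --pt "0.004 0 0.006 0 0 0" --pt "0.008 0 0.013 0 0 0" --pt "0.011 0 0.02 0 0 0" --pt "0.013 0 0.026 0 0 0" --pt "0.014 0 0.031 0 0 0"

```text
time_s: 4.52
ee_pos: [0.5362, -0.1547, 0.0666]
eef_rot: [-3.141, 0.0, 1.032]
force: [0.8, 1.1, 2.5]
grip_width: 0.0004
```

```bash
python3 - <<'E'
from geo import *
o=ctrl.get_obs();p=inbox(o["ee_pos"]);print(p,o["force"],o["time_s"],tip(.075,.15),tip(.075,0))
E
```

```text
[-0.01132855  0.00037057  0.06657752] [0.79227354 1.10964044 2.50048368] 4.5167 [-0.00929048  0.          0.06367417] [-0.008   0.      0.0525]
```

Now the last bit down to flat, slowly.

>>> move_arm --pt "0.001 0 0.003 0 0 0" --pt "0.002 0 0.006 0 0 0" --pt "0.002 0 0.009 0 0 0" --pt "0.002 0 0.012 0 0 0" --pt "0.002 0 0.0125 0 0 0"

```text
time_s: 4.93
ee_pos: [0.5371, -0.1533, 0.0546]
eef_rot: [-3.141, -0.0, 1.032]
force: [1.0, 0.9, 1.3]
grip_width: 0.0006
```

>>> move_arm --pt "0 0 0.0005 0 0 0" --pt "0 0 0.001 0 0 0" --pt "0 0 0.0015 0 0 0" --pt "0 0 0.0015 0 0 0" --pt "0 0 0.0015 0 0 0"

```text
time_s: 5.35
ee_pos: [0.5372, -0.1533, 0.0535]
eef_rot: [3.141, -0.0, 1.032]
force: [1.1, 1.3, 1.2]
grip_width: 0.0008
```

>>> move_arm --pt "0 0 0.0005 0 0 0" --pt "0 0 0.001 0 0 0" --pt "0 0 0.001 0 0 0" --pt "0 0 0.001 0 0 0" --pt "0 0 0.001 0 0 0"

```text
time_s: 5.77
ee_pos: [0.5372, -0.1533, 0.0525]
eef_rot: [3.141, -0.0, 1.032]
force: [0.6, 1.9, 3.3]
grip_width: 0.0009
```

>>> move_arm --pt "0 0 0.0005 0 0 0" --pt "0 0 0.001 0 0 0" --pt "0 0 0.001 0 0 0" --pt "0 0 0.001 0 0 0" --pt "0 0 0.001 0 0 0"

```text
time_s: 6.18
ee_pos: [0.5374, -0.1534, 0.052]
eef_rot: [3.141, -0.0, 1.032]
force: [-0.7, 2.4, 7.6]
grip_width: 0.0007
```

Flat contact is at z≈0.052 with about 7 N. I'll ease off slightly and slide forward to the step.

>>> move_arm --pt "0.003 0 -0.0003 0 0 0" --pt "0.006 0 -0.0003 0 0 0" --pt "0.009 0 -0.0003 0 0 0" --pt "0.012 0 -0.0003 0 0 0" --pt "0.012 0 -0.0003 0 0 0"

```text
time_s: 6.6
ee_pos: [0.5435, -0.1432, 0.0521]
eef_rot: [3.141, 0.0, 1.032]
force: [-1.5, 0.7, 7.5]
grip_width: 0.0007
```

>>> move_arm --pt "0.002 0 0 0 0 0" --pt "0.004 0 0 0 0 0" --pt "0.006 0 0 0 0 0" --pt "0.008 0 0 0 0 0" --pt "0.008 0 0 0 0 0"

```text
time_s: 7.02
ee_pos: [0.5476, -0.1365, 0.0521]
eef_rot: [3.141, 0.001, 1.032]
force: [-0.4, -0.5, 7.3]
grip_width: 0.0008
```

```bash
python3 - <<'E'
from geo import *
o=ctrl.get_obs();p=inbox(o["ee_pos"]);c,s=np.cos(B[2]),np.sin(B[2]);f=o["force"];print(p,"fx",c*f[0]+s*f[1],"fy",-s*f[0]+c*f[1],"fz",f[2],o["time_s"])
im=cv2.cvtColor(ctrl.camera("side"),cv2.COLOR_RGB2BGR)[190:270,195:302]
cv2.imwrite("pics/d.png",cv2.resize(im,(800,600),interpolation=cv2.INTER_CUBIC))
E
```

```text
[ 1.02215347e-02 -6.64839416e-05  5.21318611e-02] fx -0.5827914052025973 fy 0.06701563624309706 fz 7.312235257686038 7.0167
```

View pics/d.png

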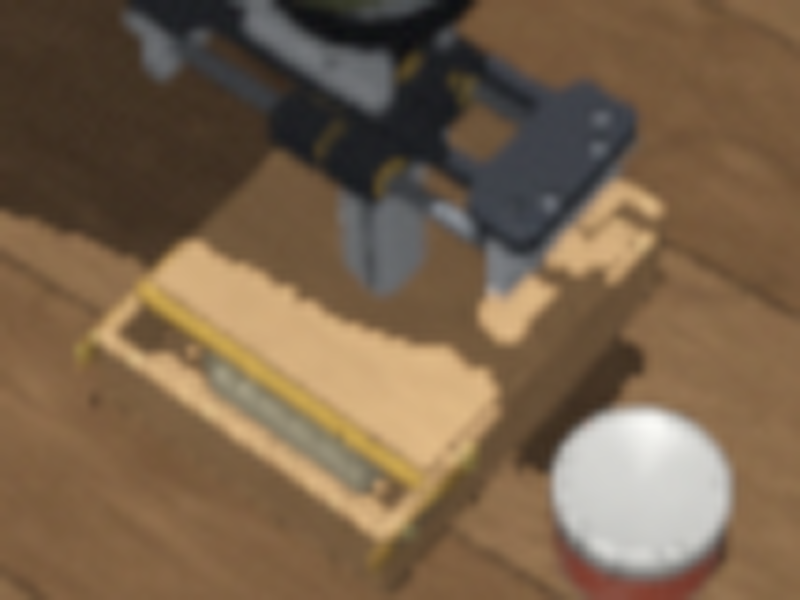

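The hinge barrel, from (150,290) to (420,480), has already moved well forward, so the flap has come along by friction. I'll measure the slide.

```bash
python3 - <<'E'
from geo import *
Z=lambda u,v:np.array([u*107/800+195,v*80/600+190])
for nm,y,z,obs in(("+y end",.068,.053,Z(148,288)),("-y end",-.068,.053,Z(424,482))):
    for s in(0,.01,.016,.018,.02,.022): 
        print(nm,s,(proj("side",box2w([-.075+s,y,z],B)[0])[0]-obs).round(2))
for c in ([-.08,.07,.046],[-.08,-.07,.046]): print("corner pix",((proj("side",box2w(c,B)[0])[0]-[195,190])*7.5).round())
for s in (0,.022): print("step", [((proj("side",box2w([-.075+s+.0935,y,.062],B)[0])[0]-[195,190])*7.5).round() for y in(-.02,.02)])
E
```

```text
+y end 0 [-7.25  5.69]
+y end 0.01 [-4.9   3.27]
+y end 0.016 [-3.49  1.83]
+y end 0.018 [-3.03  1.35]
+y end 0.02 [-2.56  0.87]
+y end 0.022 [-2.09  0.39]
-y end 0 [-5.72  6.27]
-y end 0.01 [-3.42  3.63]
-y end 0.016 [-2.05  2.06]
-y end 0.018 [-1.59  1.54]
-y end 0.02 [-1.14  1.02]
-y end 0.022 [-0.68  0.5 ]
corner pix [ 83. 347.]
corner pix [378. 551.]
step [array([435., 270.]), array([351., 216.])]
step [array([471., 231.]), array([387., 178.])]
```

The slide is about 16–21 mm, dragged by friction while flat (tip stayed at z 0.052). I'll keep going until the fingers meet the step, then push to the stop.

>>> move_arm --pt "0.003 0 0 0 0 0" --pt "0.006 0 0 0 0 0" --pt "0.009 0 0 0 0 0" --pt "0.012 0 0 0 0 0" --pt "0.014 0 0 0 0 0"

```text
time_s: 7.48
ee_pos: [0.5546, -0.1247, 0.052]
eef_rot: [3.141, 0.001, 1.032]
force: [-1.6, -2.7, 5.8]
grip_width: 0.0003
```

>>> move_arm --pt "0.001 0 0 0 0 0" --pt "0.002 0 0 0 0 0" --pt "0.003 0 0 0 0 0" --pt "0.004 0 0 0 0 0" --pt "0.004 0 0 0 0 0"

```text
time_s: 7.9
ee_pos: [0.5567, -0.1213, 0.052]
eef_rot: [3.141, 0.001, 1.032]
force: [-1.5, -2.4, 4.4]
grip_width: 0.0004
```

>>> move_arm --pt "0.001 0 0 0 0 0" --pt "0.002 0 0 0 0 0" --pt "0.003 0 0 0 0 0" --pt "0.003 0 0 0 0 0" --pt "0.003 0 0 0 0 0"

```text
time_s: 8.32
ee_pos: [0.5583, -0.1185, 0.0519]
eef_rot: [3.141, 0.0, 1.032]
force: [-1.4, -3.8, 4.6]
grip_width: 0.0009
```

>>> move_arm --pt "0.0005 0 0 0 0 0" --pt "0.001 0 0 0 0 0" --pt "0.0015 0 0 0 0 0" --pt "0.0015 0 0 0 0 0" --pt "0.0015 0 0 0 0 0"

```text
time_s: 8.73
ee_pos: [0.559, -0.1172, 0.0519]
eef_rot: [3.141, 0.001, 1.032]
force: [-1.9, -3.0, 4.6]
grip_width: 0.0005
```

>>> move_arm --pt "0.0005 0 0 0 0 0" --pt "0.001 0 0 0 0 0" --pt "0.0015 0 0 0 0 0" --pt "0.0015 0 0 0 0 0" --pt "0.0015 0 0 0 0 0"

```text
time_s: 9.15
ee_pos: [0.5598, -0.1159, 0.0519]
eef_rot: [3.141, 0.0, 1.032]
force: [-0.9, -3.2, 5.3]
grip_width: 0.0002
```

>>> move_arm --pt "0.0005 0 0 0 0 0" --pt "0.001 0 0 0 0 0" --pt "0.0015 0 0 0 0 0" --pt "0.0015 0 0 0 0 0" --pt "0.0015 0 0 0 0 0"

```text
time_s: 9.57
ee_pos: [0.5605, -0.1145, 0.0518]
eef_rot: [3.141, 0.0, 1.032]
force: [-1.9, -3.1, 5.1]
grip_width: 0.0003
```

```bash
python3 - <<'E'
from geo import *
o=ctrl.get_obs();print(inbox(o["ee_pos"]),o["force"])
im=cv2.cvtColor(ctrl.camera("side"),cv2.COLOR_RGB2BGR)[180:260,195:302]
cv2.imwrite("pics/e.png",cv2.resize(im,(800,600),interpolation=cv2.INTER_CUBIC))
E
```

```text
[0.03566364 0.00014882 0.05180293] [-1.93570673 -3.05726608  5.09195458]
```

View pics/e.png

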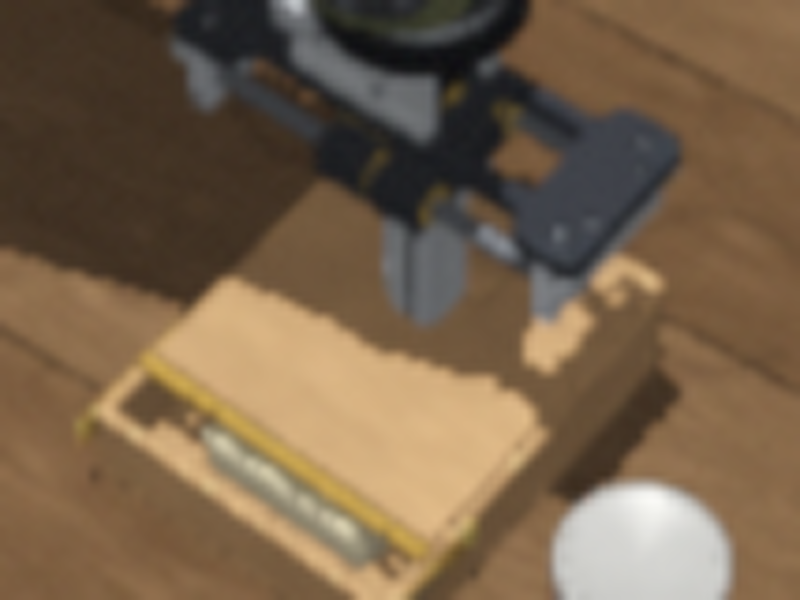

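The barrel has barely moved since the last look, and the steady 3.6 N looks like fingertip friction. I'll keep creeping toward the step.

>>> move_arm --pt "0.0005 0 0 0 0 0" --pt "0.001 0 0 0 0 0" --pt "0.0015 0 0 0 0 0" --pt "0.002 0 0 0 0 0" --pt "0.002 0 0 0 0 0"

```text
time_s: 10.03
ee_pos: [0.5606, -0.1142, 0.0515]
eef_rot: [-3.141, 0.003, 1.032]
force: [-8.2, -13.8, 5.5]
grip_width: 0.0003
```

>>> move_arm --pt "0.0005 0 0 0 0 0" --pt "0.001 0 0 0 0 0" --pt "0.0015 0 0 0 0 0" --pt "0.002 0 0 0 0 0" --pt "0.002 0 0 0 0 0"

```text
time_s: 10.45
ee_pos: [0.5607, -0.1139, 0.0513]
eef_rot: [-3.14, 0.006, 1.032]
force: [-14.3, -24.3, 5.3]
grip_width: 0.0005
```

The forward force is rising hard (28 N) with no motion, so the fingers are on the step and the flap is at its stop. I'll unload without dragging it back, then lift.

>>> move_arm --pt "-0.0015 0 0 0 0 0" --pt "-0.003 0 -0.0005 0 0 0" --pt "-0.0033 0 -0.0015 0 0 0" --pt "-0.0036 0 -0.003 0 0 0" --pt "-0.0036 0 -0.003 0 0 0"

```text
time_s: 10.87
ee_pos: [0.5601, -0.1144, 0.0543]
eef_rot: [-3.141, 0.001, 1.032]
force: [-1.5, -5.5, -0.3]
grip_width: 0.0007
```

>>> move_arm --pt "-0.001 0 -0.003 0 0 0" --pt "-0.003 0 -0.01 0 0 0" --pt "-0.003 0 -0.03 0 0 0" --pt "-0.003 0 -0.06 0 0 0" --pt "-0.003 0 -0.09 0 0 0"

```text
time_s: 11.28
ee_pos: [0.5587, -0.1161, 0.1457]
eef_rot: [-3.14, -0.0, 1.032]
force: [0.1, -0.5, 0.3]
grip_width: 0.0003
```

>>> move_arm --pt "-0.02 0 -0.02 0 0 0" --pt "-0.055 0 -0.04 0 0 0" --pt "-0.09 0 -0.06 0 0 0" --pt "-0.125 0 -0.06 0 0 0" --pt "-0.16 0 -0.06 0 0 0"

```text
time_s: 11.7
ee_pos: [0.4765, -0.2549, 0.2065]
eef_rot: [3.139, -0.0, 1.033]
force: [0.6, -0.2, -0.4]
grip_width: 0.0009
```

```bash
python3 - <<'E'
from geo import *
o=ctrl.get_obs();print(o["ee_pos"],o["force"])
out=np.zeros((400,800,3),np.uint8)
for k,(n,x,y) in enumerate((("side",185,170),("top",250,145))):
    im=cv2.cvtColor(ctrl.camera(n),cv2.COLOR_RGB2BGR);out[:,k*400:k*400+400]=cv2.resize(im[y:y+114,x:x+114],(400,400),interpolation=cv2.INTER_CUBIC)
    for s in(0,.017,.022):print(n,s,[((proj(n,box2w([-.075+s,y0,.053],B)[0])[0]-[x,y])*400/114).round() for y0 in(.068,-.068)])
cv2.imwrite("pics/f.png",out)
E
```

```text
[ 0.47653669 -0.25491618  0.20653344] [ 0.56690683 -0.19586842 -0.35811081]
side 0 [array([ 79., 225.]), array([214., 318.])]
side 0.017 [array([ 93., 210.]), array([228., 302.])]
side 0.022 [array([ 97., 206.]), array([232., 297.])]
top 0 [array([203., 287.]), array([288., 150.])]
top 0.017 [array([186., 276.]), array([270., 139.])]
top 0.022 [array([181., 273.]), array([265., 136.])]
```

View pics/f.png

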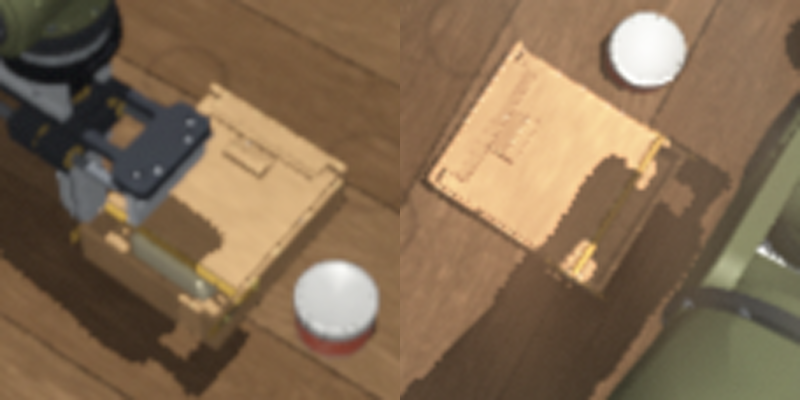

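The flap lies flat under the lip. In the top view the barrel ends at (175,275) and (262,137) match the 22 mm slide prediction, and the arm is clear, so I'm handing in.

```bash
python3 -c "
from station import ctrl
print(ctrl.hand_in())"
```

```text
the job is handed in; nothing more can be done
None
```

The gift box is closed and handed in at about 12 s of the 42 s allowed. I folded the flap from its outer side with closed fingertips, held it flat with about 5–7 N, and slid it forward.

- **Slide:** Friction carried the flap most of the way forward before the fingers reached the raised step. It started moving before I expected, but the fingertip stayed at the flat height throughout. I then pushed on the step until the force rose to about 28 N with no more movement, below the 40 N limit. That showed the flap was at its stop.
- **Last check:** With the arm lifted clear, both cameras show the flap lying flat with its edge under the lip. The top view puts the slide at about 22 mm. An earlier side-view measurement, taken partway through, was less exact at 16–21 mm. That view was off by about 2 px, and more pushing followed.
- **Other items:** The orange tin looked unmoved in the last pictures. I did not check the blue tin, the glass candle or the mug at the end, but the arm was never low near them. The hand-in reported no verdict.

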